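# Gauge the camphor tablets left in a specimen case's charging tube

## Task

Find out how many camphor tablets are left in the specimen case: take the collared gauge rod from its rest, slide it gently down the slanted brass tube until its collar stops on the mouth, and draw it out again without disturbing the reading that its sliding tip pin has taken. Finish while still holding the rod, level and still, with its tip a little above the middle of the white spotting tile so that the reading can be seen against the white. Never let the rod touch the desk or the tile, and leave everything else where it is.

Things in the scene. Friction and masses are not known exactly. Their poses are not given: they have to be found in the camera images.
- gauge_grip (a point): gauge rod, 210 mm long, about 0.11 kg: square wooden handle (16 by 16 by 108 mm), brass collar (26 mm across), round steel shank (10 mm across), thin sliding tip pin (6 mm). This point: middle of the handle, on the rod's axis, 60 mm from the collar's seating face, 154 mm from the tip; x axis along the rod to the tip. It starts level, 50 mm above the desk, two flats of the handle upright
- gauge_collar (a point): centre of the collar's seating face (the side towards the tip), on the rod's axis; x axis towards the tip. The collar is 6 mm thick, the handle beyond it. On the tip side the shank reaches 66 mm and the fully extended, black-ringed, round-ended tip pin 94 mm; the rod balances near here
- gauge_tip (a point): the rounded end of the sliding tip pin of the gauge rod; it moves back when the pin is pushed in
- plunger (a joint): how far the tip pin is pushed into the shank, m: 0 fully out (as at the start), up to 0.024. It slides at about 2.5 N and stays wherever it was pushed: this is the reading
- charge (a joint): how full the tube is, m: the reading that the gauge must show when its collar is seated in the mouth (5 to 19 mm). The top of the tablet column lies 94 mm minus this below the mouth. It does not move
- mouth (a point): centre of the open upper end of the brass guide tube that slants down into the end wall of the case, 104 mm above the desk; z axis out of the tube along its axis, 40 degrees above level, away from the case (the rod goes in along -z). Bore 13 mm, flared to 21 mm at the mouth over the last 10 mm; rim 27 mm across, on which the collar comes to rest. Fixed
- case: the closed cedar specimen case with a glazed lid, 300 mm (its x) by 220 mm (its y) by 80 mm high; the tube leaves its +y end wall and reaches 77 mm beyond it. Origin: centre of the underside
- rest: fixed wooden rest under the gauge rod; base 180 by 50 by 10 mm, two posts 54 mm high, 10 mm along the rod and 30 mm across. Origin under the rod's collar face at desk height, x axis along the rod to the tip. The post at x = -110 mm carries the tail of the handle, that at x = +40 mm the shank; the middle of the handle is free on both sides and below. The rod lifts straight up out of it
- tile_top (a point): centre of the top face of the white porcelain spotting tile, 110 mm (x) by 85 mm (y) by 10 mm high, flat on the green desk, whose top is at height 0
- weight: bystander: round bronze desk weight with a knob, 70 mm across, 55 mm high, standing; origin at the centre of its underside, as for all the bystanders
- block: bystander: stepped wooden pinning block, 90 by 50 mm, up to 26 mm high
- magnifier: bystander: horn-handled magnifier lying flat, lens 76 mm across, handle along its -x to 148 mm from the lens centre, 15 mm high; origin under the lens centre
- jar: bystander: small glass jar with a metal cap, 48 mm across, 65 mm high
- pintin: bystander: flat round aluminium pin tin, 76 mm across, 20 mm high
- needle: bystander: mounted needle lying flat, wooden handle 100 by 8 by 8 mm with a thin steel needle of 42 mm, no collar; origin under the joint of handle and needle
- tile: the spotting tile as a body; origin at the centre of its underside
- gauge: the whole gauge rod as one body (for contacts); origin at the collar's seating face
Things that resemble listed ones, but are neither listed nor needed, are in the scene too. Leave any turquoise look-alike of the gauge alone.

How it is judged:
By the outcome, as a careful person would: the job done as asked, in the order asked, and still so for the second after the job is handed in, while the arm keeps its last pose, push and grip.
It also fails if it takes over 48 s, if anything falls off the work surface, if the arm or the gripper's body presses on something with over 40 N, if the wrist force passes 120 N, or if a joint passes its speed limit or range.

## Robot

A 7-joint arm with a two-finger parallel gripper is mounted at the origin on the work surface. World frame = base frame: x ahead of the robot, y to its left, z up, the work surface at z = 0. Lengths are in m, angles in rad, forces in N, time in s.
With the tool pointing down it reaches from about 0.4 to 0.875 m from the base axis. Payload 19.3 kg.
Tool frame: the origin (TCP) lies midway between the tips of the shut fingers; the grasp point (between the pads) lies 19 mm behind it; x points along the fingers, y is the direction in which the jaws open and shut, and the axes are right-handed (so a half turn about x gives the same grasp; the last joint's range is limited). The gripper opens to 85 mm and grips with 20 to 120 N. Pads are 22 mm wide; open, the fingers measure 114 mm over their backs; the gripper's body (76 mm by 85 mm) begins 54 mm behind the grasp point. The pads swing forward as they close: fully open they stand 13 mm farther back than shut.
Start: joints at [1.267, 0.521, -0.036, 1.599, 0.021, 1.021, -0.113], TCP at [0.145, -0.608, 0.231] pointing down, gripper open.
Joint ranges: [-2.91, 2.91], [-0.3, 2.13], [-1.5, 1.42], [0.17, 2.43], [-1.26, 4.41], [0.16, 1.93], [-2.52, 2.52]. Speed limits (rad/s): [1.89, 1.89, 2.39, 2.39, 3.01, 3.01, 3.01].

## Interface

Orientations are given as [roll, pitch, yaw] about the fixed x, y, z axes, in that order (R = Rz(yaw) Ry(pitch) Rx(roll)).
In Python, from workcell import telemetry, vision, workorder gives the robot as it stands. The module is installed in compiled form; this text tells all that it offers.
- The arm moves only by the tool play_rows, never from a script. Its argument "deltas" is a list of rows, each a list of 7 numbers: the shift along the world's x, y, z in mm, then the turn, a rotation vector about the world's x, y, z in degrees, then the finger opening in mm, from 0 to 85.4. In form: [[x, y, z, wx, wy, wz, jaw], ...]. A call has 1 to 8 rows; each row shifts and turns the commanded pose from where the row before left it; what a row does not reach is not made up. A row lasts 1/8 s, in which the tool goes at most 62.5 mm and 10.7 degrees, less where a joint would pass 70% of its speed; a pose out of reach is approached as far as the arm can. A call with a gripper value outside its range is refused whole. The fingers move at their own pace and stop on an object; "grip_force" is the grip in N (left out, the last holds). Time passes only in rows, so rows that do not move let the fingers close. It gives the time, the measured TCP pose, the force and the opening at its end, in the units of the state.
- telemetry.observe(): the state, without advancing time (a new reading comes with each control period).
- vision.grab_frame(name): name is "side" or "top"; returns the picture (420x560x3 uint8, red, green, blue); there is no depth.
- vision.camera_info(name): a dict with "mtx" (3x3 intrinsics, pixels), "rvec" (rotation vector, rad) and "tvec" (3), from world to camera coordinates, as OpenCV has them. Camera axes: x right, y down, z forward; pixel columns grow to the right and rows downward; lengths in m; the calibration is good to about 2 mm. A picture is of the moment at which its call begins. camera_info takes no time and is no camera call.
- workorder.job_done(): hands the job in, once; it reports no verdict.
The state is a dict: "clock": time; "qpos": joint angles; "qd": joint speeds; "joint_efforts": joint torques, N m; "position": TCP position; "tool_rot": TCP orientation; "force": force on the tool from outside, world axes, zero at the start; "moment": the same for the moment, N m; "grip_width": finger opening in m.
Only numpy, scipy, OpenCV 4.12 (cv2) and the standard library are available. Lean on these libraries where they do the work, as an engineer would, in place of code of your own. Each camera call takes 0.05 s, during which the arm holds its last target. There are 200 camera calls.

## Working session

There is one attempt and no reset: what is moved stays moved. The work goes in short steps, Python scripts to look and compute and a tool call to move; the robot and the scene stay as the last step left them, time stands still between calls to the robot, and variables do not carry over. Pictures are saved under pics/ and viewed, about 8 in all and at most 12, crops included, and the job is handed in when it is done.

Besides the shell and the picture viewer there is one more tool, called after "Call:" as name(argument=value, ...) on one line, values as JSON. play_rows: Moves the arm, as the interface text tells. Its arguments: {"type":"object","properties":{"deltas":{"type":"array","items":{"type":"array","items":{"type":"number"}}},"grip_force":{"type":"number"}},"required":["deltas"]}

```bash
mkdir -p pics; cat > h.py <<'E'
import numpy as np, cv2
from workcell import telemetry, vision, workorder
def cam(n):
    c=vision.camera_info(n); return np.array(c["mtx"],float),np.array(c["rvec"],float).ravel(),np.array(c["tvec"],float).ravel()
def P(n):
    K,r,t=cam(n); return K@np.c_[cv2.Rodrigues(r)[0],t]
def proj(n,X):
    K,r,t=cam(n); return cv2.projectPoints(np.atleast_2d(np.array(X,float)),r,t,K,None)[0][:,0]
def tri(a,b): # a side px, b top px
    X=cv2.triangulatePoints(P("side"),P("top"),np.array(a,float).reshape(-1,2).T,np.array(b,float).reshape(-1,2).T); return (X[:3]/X[3]).T
def onz(n,uv,z):
    K,r,t=cam(n); R=cv2.Rodrigues(r)[0]; d=R.T@np.linalg.inv(K)@np.array([*uv,1.]); C=-R.T@t; return C+d*(z-C[2])/d[2]
def crop(img,u,v,w,h,s,f):
    c=img[v:v+h,u:u+w]; cv2.imwrite(f,cv2.cvtColor(cv2.resize(c,None,fx=s,fy=s,interpolation=cv2.INTER_CUBIC),cv2.COLOR_RGB2BGR))
E
python3 - <<'E'
from h import *
for n in("side","top"):
    im=vision.grab_frame(n); np.save(f"pics/{n}0.npy",im); crop(im,0,0,560,420,1.4,f"pics/{n}0.png")
    K,r,t=cam(n); print(n,K.tolist(),-cv2.Rodrigues(r)[0].T@t)
s=telemetry.observe(); print(s)
E
```

```text
side [[463.4908093613835, 0.0, 278.41931217028247], [0.0, 463.4908093613835, 211.08643029908757], [0.0, 0.0, 1.0]] [0.06406605 1.06399198 0.92602227]
top [[427.4487504583445, 0.0, 278.111012502708], [0.0, 427.4487504583445, 213.2517983307621], [0.0, 0.0, 1.0]] [0.39157645 0.01038034 1.24336463]
{'clock': 0.1, 'qpos': array([ 1.26679876,  0.52197529, -0.03632951,  1.5999354 ,  0.02119228,
        1.02109779, -0.11282211]), 'qd': array([-9.27444404e-04,  8.18993054e-05, -1.15296340e-03, -2.18863784e-03,
        1.34012239e-03, -2.36295868e-04, -4.09915160e-04]), 'joint_efforts': array([ 6.12557473e-03, -9.28481698e+01,  1.98514134e+00, -3.70531654e+01,
        1.82894192e-02,  5.30355188e-03, -2.22121952e-05]), 'position': array([ 0.14469775, -0.60771381,  0.23077583]), 'tool_rot': array([-1.50858198,  1.56976513,  1.86677264]), 'force': array([ 0.15694316, -0.35982613, -0.03267446]), 'moment': array([-0.03565242,  0.01697262,  0.03324998]), 'grip_width': 0.08530777025501939}
```

View pics/side0.png

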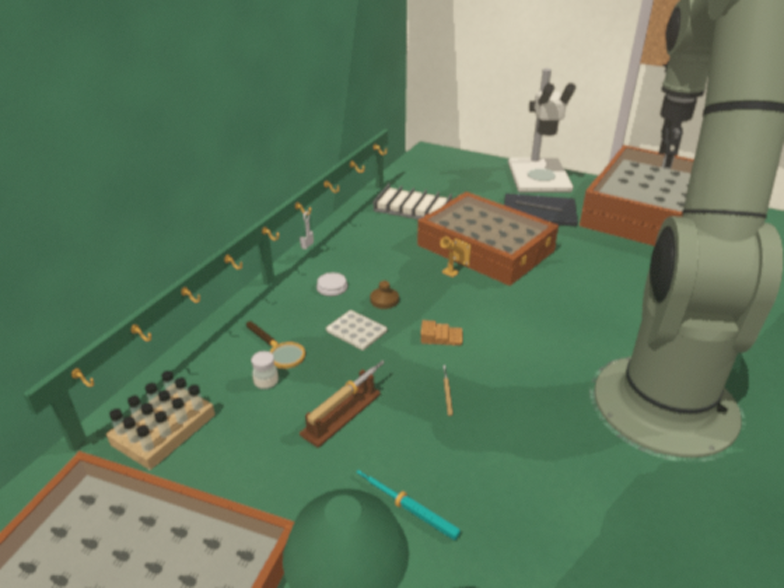

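View pics/top0.png

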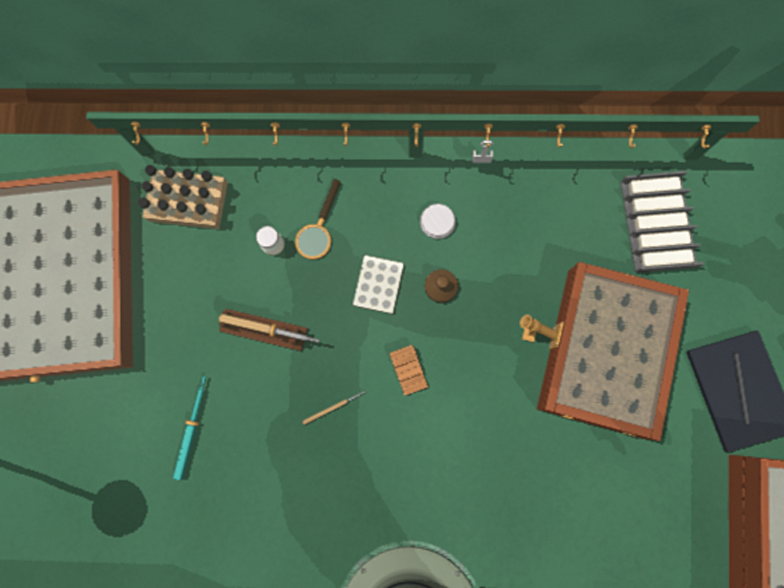

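The top picture shows three rod-like things:
- Wooden rod with a brass collar on a rest, at top (262,328) and side (340,400).
- Turquoise look-alike, at top (190,430).
- Mounted needle without a collar, at top (333,408).

The first fits the description. The tube mouth is near top (527,326) and side (447,242), and the tile is at top (379,284). I'll confirm these in enlarged crops.

```bash
python3 - <<'E'
from h import *
s=np.load("pics/side0.npy");t=np.load("pics/top0.npy")
def up(im,u,v,w,h,k): return cv2.resize(im[v:v+h,u:u+w],None,fx=k,fy=k,interpolation=cv2.INTER_CUBIC)
# gauge: top (150..235,215..255) ; side (210..280,250..320)
a=up(t,150,212,100,45,8); b=up(s,210,250,100,30,8)
cv2.imwrite("pics/g.png",cv2.cvtColor(np.vstack([a,up(t,150,212,1,1,1).repeat(800,1)[:1]]),cv2.COLOR_RGB2BGR))
b=up(s,205,252,80,70,8)[:, :]
A=cv2.resize(a,(800,360)); 
# pic 1: gauge side left 5x + mouth side right 8x ; pic 2: gauge top, mouth top
p1=np.zeros((480,800,3),np.uint8); p1[:,:480]=up(s,205,250,80,80,6); p1[:480,480:800]=up(s,300,155,40,60,8)
p2=np.zeros((600,800,3),np.uint8); p2[:270,:600]=up(t,150,212,100,45,6); p2[280:600,:480]=up(t,360,215,60,40,8)
cv2.imwrite("pics/p1.png",p1[...,::-1]);cv2.imwrite("pics/p2.png",p2[...,::-1])
E
```

```text
(no output)
```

View pics/p1.png

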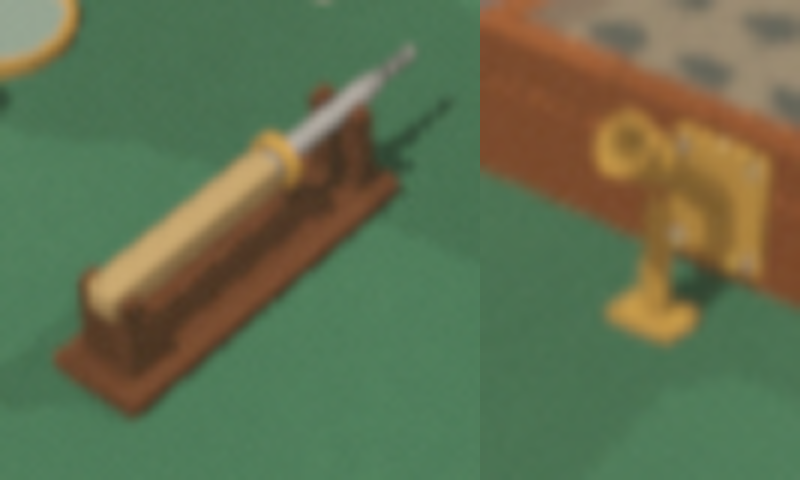

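View pics/p2.png

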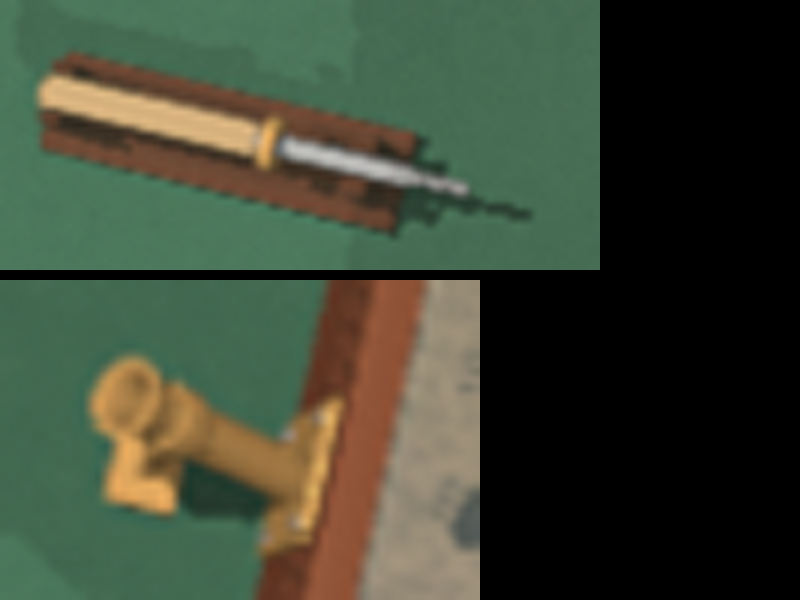

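The crops confirm it: the gauge has a wooden handle, brass collar and steel shank with a thin pin, and it sits on its rest. The readings are:

| Feature | Side | Top |
|---|---|---|
| Gauge collar (crop px) | (278,158) | (270,143) |
| Gauge tip (crop px) | (408,50) | (466,188) |
| Tube mouth ring (crop px) | (628,144) | (128,397) |

```bash
python3 - <<'E'
from h import *
f=lambda x,y,u0,v0,k:(u0+(x+.5)/k-.5, v0+(y+.5)/k-.5)
S=lambda x,y:f(x,y,205,250,6); T=lambda x,y:f(x,y,150,212,6)
pts=tri([S(408,50),S(278,158),S(102,290),f(628-480,144,300,155,8)],[T(466,188),T(270,143),T(42,92),f(128,397-280,360,215,8)])
for n,p in zip(["tip","collar","tail","mouth"],pts): print(n,p.round(4))
d=pts[0]-pts[2]; print("rod len",np.linalg.norm(d),"yaw",np.degrees(np.arctan2(d[1],d[0])),"elev",np.degrees(np.arcsin(d[2]/np.linalg.norm(d))))
g=lambda x,y:(x/1.4-.15,y/1.4-.15)
c=[onz("top",g(*q),.08)[:2] for q in [(579,263),(540,410),(660,440),(688,290)]]
for a,b in [(0,1),(3,2),(0,3),(1,2)]: e=c[b]-c[a]; print("case edge",np.linalg.norm(e).round(3),np.degrees(np.arctan2(e[1],e[0])).round(1))
print("case corners",np.round(c,3).tolist())
for n,q in dict(magn=(313,241),jar=(268,238),block=(408,370),needle=(345,402),weight=(441,287)).items(): print(n,onz("top",g(*q),.01).round(3))
t=tri([g(357,329)],[g(379,284)]);print("tile",t, onz("top",g(379,284),.01))
E
```

```text
tip [0.5318 0.1913 0.0496]
collar [0.5503 0.2843 0.0513]
tail [0.5729 0.393  0.0573]
mouth [ 0.5681 -0.2144  0.1037]
rod len 0.20596793673191743 yaw -101.52124150774979 elev -2.144588325171479
case edge 0.301 163.7
case edge 0.296 165.9
case edge 0.216 -103.9
case edge 0.227 -102.9
case corners [[0.69, -0.326], [0.402, -0.242], [0.351, -0.463], [0.639, -0.535]]
magn [0.749 0.218 0.01 ]
jar [0.755 0.315 0.01 ]
block [0.478 0.01  0.01 ]
needle [0.41  0.137 0.01 ]
weight [ 0.652 -0.057  0.01 ]
tile [[0.65825785 0.07394708 0.00418567]] [0.65698428 0.07364047 0.01      ]
```

```bash
cat >> h.py <<'E'
from scipy.spatial.transform import Rotation as Ro
def st(v=True):
    s=telemetry.observe(); R=Ro.from_euler("xyz",s["tool_rot"])
    if v: print("t",round(s["clock"],2),"pos",(1e3*s["position"]).round(1),"F",s["force"].round(2),"M",s["moment"].round(3),"w",round(1e3*s["grip_width"],1),"q",s["qpos"].round(2)); print("R",R.as_matrix().round(4).tolist())
    return s,R
E
python3 - <<'E'
from h import *
s,R=st()
y=R.as_matrix()[:,1]; print("tool y yaw",np.degrees(np.arctan2(y[1],y[0])), "want",-101.5+90)
E
```

```text
t 0.1 pos [ 144.7 -607.7  230.8] F [ 0.16 -0.36 -0.03] M [-0.036  0.017  0.033] w 85.3 q [ 1.27  0.52 -0.04  1.6   0.02  1.02 -0.11]
R [[-0.0003, 0.2316, -0.9728], [0.001, -0.9728, -0.2316], [-1.0, -0.001, 0.0001]]
tool y yaw -76.60642771064077 want -11.5
```

Call:
play_rows(deltas=[[50,24,0,0,0,3,85],[50,24,0,0,0,3,85],[50,24,0,0,0,3,85],[50,24,0,0,0,3,85],[50,24,0,0,0,3,85],[30,46,0,0,0,3,85],[30,46,0,0,0,3,85],[30,46,0,0,0,3,85]], grip_force=70)

```text
clock: 1.1
position: [0.4855, -0.3484, 0.2311]
tool_rot: [-1.154, 1.57, 2.642]
force: [-0.0, -0.3, -0.2]
grip_width: 0.0851
```

Call:
play_rows(deltas=[[30,46,0,0,0,3,85],[30,46,0,0,0,3,85],[30,46,0,0,0,3,85],[20,50,0,0,0,3,85],[0,55,0,0,0,3,85],[0,55,0,0,0,3,85],[0,55,0,0,0,3,85],[0,55,0,0,0,3,85]])

```text
clock: 2.1
position: [0.5944, 0.0597, 0.2311]
tool_rot: [-0.74, 1.57, -2.809]
force: [-0.0, 1.1, -0.2]
grip_width: 0.0851
```

```bash
python3 - <<'E'
from h import *
s,R=st()
y=R.as_matrix()[:,1]; print("tool y yaw",np.degrees(np.arctan2(y[1],y[0])), "left",np.array([562,340])-1e3*s["position"][:2])
E
```

```text
t 2.1 pos [594.4  59.7 231.1] F [-0.02  1.07 -0.17] M [-0.009  0.009  0.015] w 85.1 q [ 0.07  0.5  -0.38  1.66  0.21  1.02 -0.88]
R [[-0.0003, 0.8787, -0.4774], [-0.0001, -0.4774, -0.8787], [-1.0, -0.0002, 0.0003]]
tool y yaw -28.51578306869305 left [-32.4411025  280.34696812]
```

Call:
play_rows(deltas=[[-6,48,0,0,0,3,85],[-6,48,0,0,0,3,85],[-6,48,0,0,0,3,85],[-6,48,0,0,0,3,85],[-6,48,0,0,0,3,85],[-3,40,0,0,0,2,85],[0,0,-30,0,0,0,85],[0,0,-20,0,0,0,85]])

```text
clock: 3.1
position: [0.5613, 0.3377, 0.1796]
tool_rot: [-0.694, 1.569, -2.467]
force: [-0.4, -0.8, 0.4]
grip_width: 0.0845
```

```bash
python3 - <<'E'
from h import *
s,R=st()
y=R.as_matrix()[:,1]; print("tool y yaw",np.degrees(np.arctan2(y[1],y[0])), "left",np.array([562,340])-1e3*s["position"][:2])
im=vision.grab_frame("top");im2=vision.grab_frame("side")
u,v=proj("top",s["position"])[0].astype(int);a,b=proj("side",s["position"])[0].astype(int);print(u,v,a,b)
p=np.hstack([cv2.resize(im[v-50:v+50,u-50:u+50],(400,400)),cv2.resize(im2[b-50:b+50,a-50:a+50],(400,400))])
cv2.imwrite("pics/a1.png",p[...,::-1])
E
```

```text
t 3.1 pos [561.3 337.7 179.6] F [-0.4  -0.77  0.39] M [-0.009  0.013  0.005] w 84.5 q [-0.34  0.66 -0.46  1.54  0.32  1.02 -1.09]
R [[-0.0013, 0.9796, -0.2009], [-0.0011, -0.2009, -0.9796], [-1.0, -0.0011, 0.0013]]
tool y yaw -11.588099023536708 left [0.7081851  2.25047107]
162 223 234 250
```

View pics/a1.png

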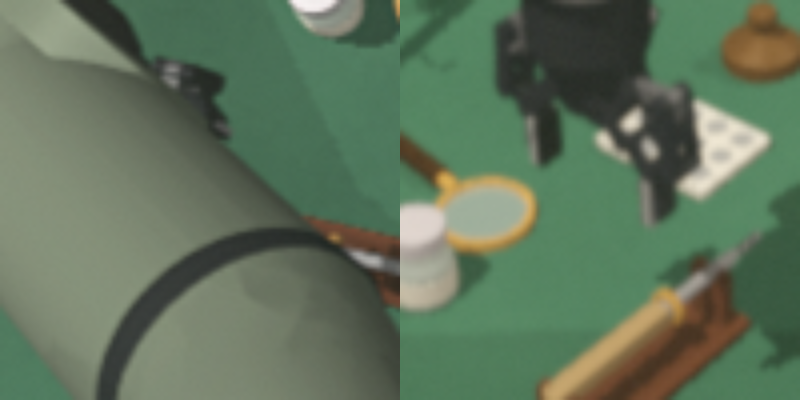

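The fingers straddle the rod's line: the side crop has them at (540,150) and (655,200), with the handle below.

Call:
play_rows(deltas=[[0,2,-35,0,0,0,60],[0,0,-35,0,0,0,60],[0,0,-35,0,0,0,60],[0,0,-25,0,0,0,60],[0,0,-12,0,0,0,60],[0,0,-6,0,0,0,60],[0,0,0,0,0,0,60]])

```text
clock: 4.08
position: [0.5621, 0.3401, 0.0339]
tool_rot: [2.304, 1.57, 0.53]
force: [-0.4, 0.2, -0.3]
grip_width: 0.0601
```

```bash
python3 - <<'E'
from h import *
s,R=st()
im2=vision.grab_frame("side")
a,b=proj("side",s["position"])[0].astype(int);print(a,b)
cv2.imwrite("pics/a2.png",cv2.resize(im2[b-55:b+45,a-50:a+60],(770,700))[:600,:,::-1])
E
```

```text
t 4.08 pos [562.1 340.1  33.9] F [-0.4   0.18 -0.31] M [ 0.011 -0.018 -0.055] w 60.1 q [-0.38  0.84 -0.39  1.62  0.42  0.77 -1.17]
R [[0.0006, 0.9795, -0.2014], [0.0003, -0.2014, -0.9795], [-1.0, 0.0005, -0.0004]]
236 292
```

View pics/a2.png

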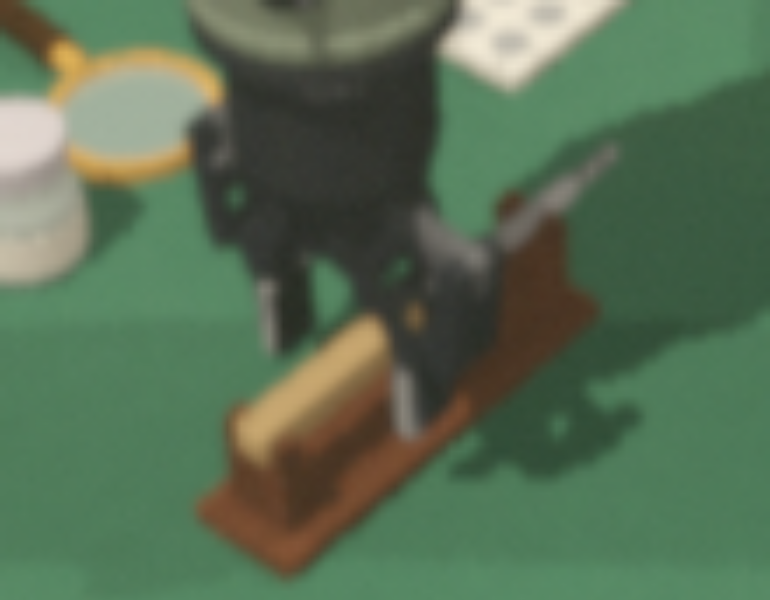

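The handle lies between the fingers (far one at (270,310), near one at (415,380)). Lower 3 mm and close.

Call:
play_rows(deltas=[[0,0,-3,0,0,0,30],[0,0,0,0,0,0,24],[0,0,0,0,0,0,10],[0,0,0,0,0,0,10],[0,0,0,0,0,0,10],[0,0,0,0,0,0,10]])

```text
clock: 4.88
position: [0.5621, 0.34, 0.0306]
tool_rot: [2.084, 1.57, 0.311]
force: [1.7, -1.3, 5.8]
grip_width: 0.0151
```

```bash
python3 - <<'E'
from h import *
s,R=st()
E
```

```text
t 4.88 pos [562.1 340.   30.6] F [ 1.7  -1.27  5.83] M [-0.22  -0.257 -0.098] w 15.1 q [-0.39  0.84 -0.39  1.62  0.42  0.76 -1.17]
R [[0.0006, 0.9795, -0.2013], [0.0002, -0.2013, -0.9795], [-1.0, 0.0006, -0.0003]]
```

Call:
play_rows(deltas=[[0,0,4,0,0,0,10],[0,0,10,0,0,0,10],[0,0,25,0,0,0,10],[0,0,35,0,0,0,10],[0,0,40,0,0,0,10],[0,0,40,0,0,0,10],[0,0,15,0,0,0,10],[0,0,0,0,0,0,10]])

```text
clock: 5.88
position: [0.5617, 0.3402, 0.1999]
tool_rot: [2.38, 1.57, 0.607]
force: [0.6, -0.9, -1.6]
grip_width: 0.015
```

```bash
python3 - <<'E'
from h import *
s,R=st()
im2=vision.grab_frame("side");im=vision.grab_frame("top")
np.save("pics/s3.npy",im2);np.save("pics/t3.npy",im)
a,b=proj("side",s["position"])[0].astype(int);c,d=proj("top",s["position"])[0].astype(int);print(a,b,c,d)
p=np.hstack([cv2.resize(im2[b-50:b+50,a-30:a+70],(400,400)),cv2.resize(im[d-50:d+50,c-10:c+90],(400,400))])
print(a-30,b-50,c-10,d-50)
cv2.imwrite("pics/a3.png",p[...,::-1])
E
```

```text
t 5.88 pos [561.7 340.2 199.9] F [ 0.59 -0.87 -1.56] M [ 0.068 -0.024  0.041] w 15.0 q [-0.34  0.64 -0.47  1.52  0.31  1.05 -1.08]
R [[0.0007, 0.9796, -0.201], [0.0005, -0.201, -0.9796], [-1.0, 0.0006, -0.0006]]
233 244 159 222
203 194 149 172
```

View pics/a3.png

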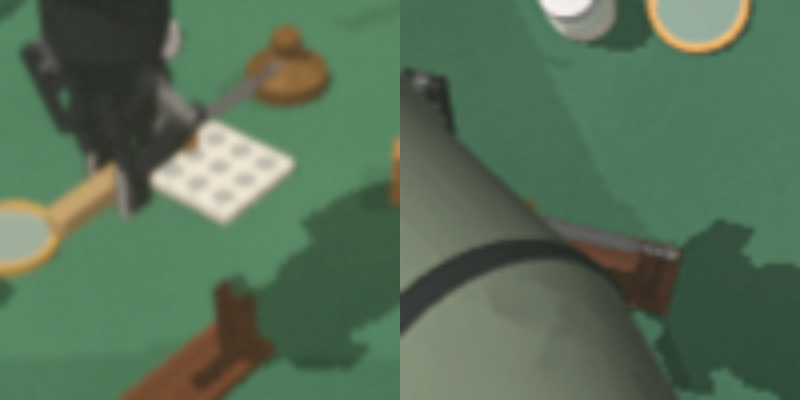

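The rod is held. Its tip is at side crop (280,68) and top crop (677,254).

```bash
python3 - <<'E'
from h import *
f=lambda x,y,u0,v0,k:(u0+(x+.5)/k-.5, v0+(y+.5)/k-.5)
s,R=st(0)
tip=tri([f(280,68,203,194,4)],[f(277,254,149,172,4)])[0]
col=tri([f(189,140,203,194,4)],[f(130,207,149,172,4)])[0]
d=R.as_matrix()[:,2]; g=s["position"]-.019*R.as_matrix()[:,0]
print(tip,"expected",g+.154*d, "z axis",d,"collar~",col, g+.057*d)
m=np.array([.5681,-.2144,.1037])
for yaw in(-104.2,):
    h=np.array([np.cos(np.radians(yaw)),np.sin(np.radians(yaw)),0]); ax=h*np.cos(np.radians(40))-np.array([0,0,np.sin(np.radians(40))])
    Rt=np.c_[h*-np.sin(np.radians(40))-np.array([0,0,np.cos(np.radians(40))]),np.zeros(3),ax]; Rt[:,1]=np.cross(Rt[:,2],Rt[:,0])
    dR=Ro.from_matrix(Rt)*R.inv(); print("rotvec",np.degrees(dR.as_rotvec()))
    for off in(.124,.0): # tip 30mm outside; seated
        G=m-ax*(off+.06); print("off",off,"TCP",G+.019*Rt[:,0],"axis",ax)
E
```

```text
[0.53065909 0.18989725 0.21448082] expected [0.53030203 0.18881029 0.21720104] z axis [-0.20093581 -0.97960356  0.00129495] collar~ [0.55325614 0.28050922 0.21122509] [0.5497928  0.28383183 0.21707543]
rotvec [39.05146305 -9.0112209  -2.52594721]
off 0.124 TCP [ 0.60567254 -0.06591477  0.20741808] axis [-0.18791636 -0.74263822 -0.64278761]
off 0.0 TCP [ 0.58237091 -0.1580019   0.12771241] axis [-0.18791636 -0.74263822 -0.64278761]
```

Call:
play_rows(deltas=[[6,-49,10,4.88,-1.13,-0.32,10],[6,-49,10,4.88,-1.13,-0.32,10],[6,-49,10,4.88,-1.13,-0.32,10],[6,-49,10,4.88,-1.13,-0.32,10],[6,-49,0,4.88,-1.13,-0.32,10],[6,-49,-5,4.88,-1.13,-0.32,10],[6,-49,-5,4.88,-1.13,-0.32,10],[6,-48,-9,4.88,-1.13,-0.32,10]])

```text
clock: 6.98
position: [0.6085, -0.0443, 0.2177]
tool_rot: [-3.14, 0.883, 1.324]
force: [1.0, 0.0, -1.8]
grip_width: 0.0148
```

Call:
play_rows(deltas=[[0,0,0,0,0,0,10],[0,0,0,0,0,0,10]])

```text
clock: 7.22
position: [0.6083, -0.042, 0.2177]
tool_rot: [-3.137, 0.886, 1.327]
force: [0.1, 1.7, -0.8]
grip_width: 0.0148
```

```bash
cat >> h.py <<'E'
def plan(m,off,yaw,el=40.):
    s,R=st(); a,e=np.radians(yaw),np.radians(el); h=np.array([np.cos(a),np.sin(a),0]);k=np.array([0,0,1.])
    ax=h*np.cos(e)-k*np.sin(e); x=-h*np.sin(e)-k*np.cos(e); Rt=np.c_[x,np.cross(ax,x),ax]
    print("drot",np.degrees((Ro.from_matrix(Rt)*R.inv()).as_rotvec()).round(2))
    for o in np.atleast_1d(off): print("off",o,"dpos mm",(1e3*(m-ax*(o+.06)+.019*x-s["position"])).round(1))
    A=R.as_matrix(); print("axis now",A[:,2].round(4),"tip",(s["position"]-.019*A[:,0]+.154*A[:,2]).round(4),"collar",(s["position"]-.019*A[:,0]+.06*A[:,2]).round(4))
    return ax
E
python3 - <<'E'
from h import *
m=np.array([.5681,-.2144,.1037]); ax=plan(m,[.124,.1],-104.2)
im2=vision.grab_frame("side");im=vision.grab_frame("top"); np.save("pics/s4.npy",im2);np.save("pics/t4.npy",im)
a,b=proj("side",m)[0].astype(int);c,d=proj("top",m)[0].astype(int);print(a-50,b-45,c-60,d-30)
p=np.hstack([cv2.resize(im2[b-45:b+30,a-50:a+16],(396,450),interpolation=cv2.INTER_CUBIC),cv2.resize(im[d-30:d+45,c-60:c+6],(396,450),interpolation=cv2.INTER_CUBIC)])
cv2.imwrite("pics/a4.png",p[...,::-1])
E
```

```text
t 7.22 pos [608.3 -42.  217.7] F [ 0.12  1.72 -0.79] M [-0.676  0.144  0.026] w 14.8 q [ 0.87  0.74 -0.85  1.69 -0.2   0.87  0.06]
R [[0.1529, 0.9696, -0.1913], [0.6137, -0.2449, -0.7506], [-0.7746, -0.0026, -0.6325]]
drot [ 0.71 -0.33 -0.03]
off 0.124 dpos mm [ -2.7 -23.9 -10.3]
off 0.1 dpos mm [ -7.2 -41.7 -25.7]
axis now [-0.1913 -0.7506 -0.6325] tip [ 0.576  -0.1693  0.135 ] collar [ 0.594  -0.0987  0.1945]
268 127 315 199
```

View pics/a4.png

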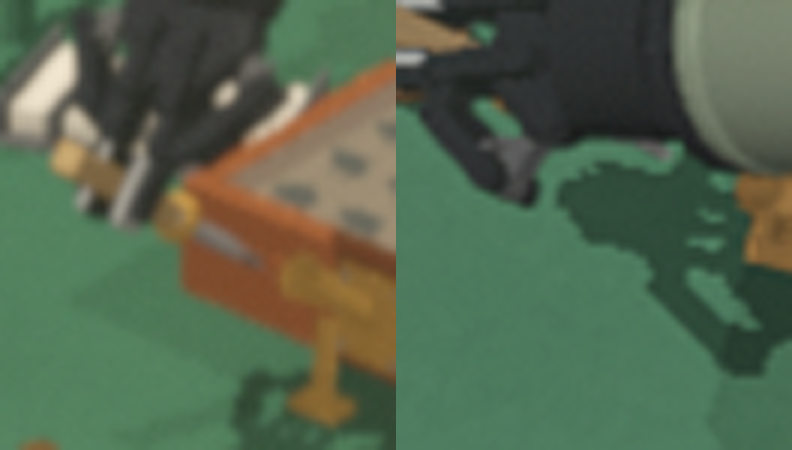

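The side crop shows the rod aimed at the mouth: collar (178,215), tip about (265,264), mouth about (300,275). The top view is mostly blocked by the arm, with the pin end at about (668,153).

```bash
python3 - <<'E'
from h import *
s,R=st(0);A=R.as_matrix();g=s["position"]-.019*A[:,0]
m=np.array([.5681,-.2144,.1037])
for n,X in dict(tip=g+.154*A[:,2],shankend=g+.126*A[:,2],collarmid=g+.057*A[:,2],mouth=m).items():
    a=(proj("side",X)[0]+.5-[268,127])*6; b=(proj("top",X)[0]+.5-[315,199])*6; print(n,"side crop",a.round(0),"top crop",(b+[396,0]).round(0))
print(s["qd"].round(3))
i=np.load("pics/s4.npy")[155:180,295:335]; j=np.load("pics/t4.npy")[215:235,335:385]
p=np.zeros((600,800,3),np.uint8); p[:300,:480]=cv2.resize(i,(480,300),interpolation=cv2.INTER_CUBIC);p[300:600,:750]=cv2.resize(j,(750,300),interpolation=cv2.INTER_CUBIC)
cv2.imwrite("pics/a5.png",p[...,::-1])
E
```

```text
tip side crop [259. 261.] top crop [670. 152.]
shankend side crop [236. 248.] top crop [627. 133.]
collarmid side crop [175. 216.] top crop [516.  82.]
mouth side crop [303. 276.] top crop [763. 185.]
[-0.007 -0.014  0.    -0.004 -0.003  0.004  0.002]
```

View pics/a5.png

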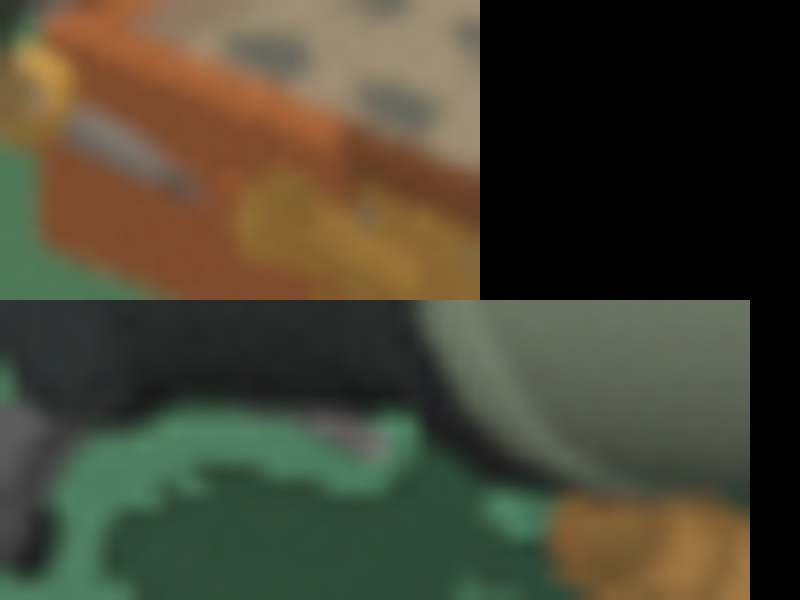

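```bash
python3 - <<'E'
from h import *
s,R=st(0);A=R.as_matrix();g=s["position"]-.019*A[:,0]
tip=tri([(295+203.5/12-.5,155+200.5/12-.5)],[(335+380.5/15-.5,215+152.5/15-.5)])[0]
print("tip seen",tip,"model",g+.154*A[:,2])
m=np.array([.5681,-.2144,.1037]); y,e=np.radians(-104.2),np.radians(40)
ax=np.array([np.cos(y)*np.cos(e),np.sin(y)*np.cos(e),-np.sin(e)])
dl=m-tip; al=dl@ax; print("along",al,"perp to fix",dl-al*ax, "to reach tip at 10mm before mouth",(dl-.01*ax)*1e3)
d=(tip-g);d/=np.linalg.norm(d);print("rod dir",d,"yaw",np.degrees(np.arctan2(d[1],d[0])),"el",np.degrees(np.arcsin(-d[2])), "len",np.linalg.norm(tip-g))
E
```

```text
tip seen [ 0.5744055  -0.16840281  0.13208003] model [ 0.57666587 -0.1682558   0.13611088]
along 0.053586512304199606 perp to fix [ 0.00376428 -0.0062018   0.00606472] to reach tip at 10mm before mouth [ -4.42634035 -38.57080944 -21.95215486]
rod dir [-0.19918465 -0.73781515 -0.64494517] yaw -105.1077339343708 el 40.16156467052713 len 0.15712134246381282
```

Call:
play_rows(deltas=[[-1,-10,-4,0,0,0,10],[-1,-10,-6,0,0,0,10],[-1,-10,-6,0,0,0,10],[-1,-8,-6,0,0,0,10],[0,0,0,0,0,0,10],[0,0,0,0,0,0,10]])

```text
clock: 8.07
position: [0.6049, -0.0801, 0.1969]
tool_rot: [-3.141, 0.886, 1.324]
force: [-0.0, 0.2, -0.0]
grip_width: 0.015
```

```bash
python3 - <<'E'
from h import *
m=np.array([.5681,-.2144,.1037]); ax=plan(m,[.104,.084],-104.2)
im2=vision.grab_frame("side");im=vision.grab_frame("top"); np.save("pics/s5.npy",im2);np.save("pics/t5.npy",im)
p=np.zeros((600,800,3),np.uint8); p[:300,:480]=cv2.resize(im2[155:180,295:335],(480,300),interpolation=cv2.INTER_CUBIC);p[300:600,:750]=cv2.resize(im[215:235,345:395],(750,300),interpolation=cv2.INTER_CUBIC)
cv2.imwrite("pics/a6.png",p[...,::-1])
E
```

```text
t 8.07 pos [604.9 -80.1 196.9] F [-0.01  0.15 -0.04] M [-0.738  0.167 -0.004] w 15.0 q [ 0.91  0.78 -0.83  1.67 -0.18  0.89  0.11]
R [[0.1543, 0.9697, -0.1897], [0.613, -0.2445, -0.7513], [-0.7749, -0.0003, -0.6321]]
drot [ 0.76 -0.21 -0.05]
off 0.104 dpos mm [-3.  -0.7 -2.3]
off 0.084 dpos mm [ -6.8 -15.5 -15.2]
axis now [-0.1897 -0.7513 -0.6321] tip [ 0.5728 -0.2075  0.1143] collar [ 0.5906 -0.1368  0.1737]
```

View pics/a6.png

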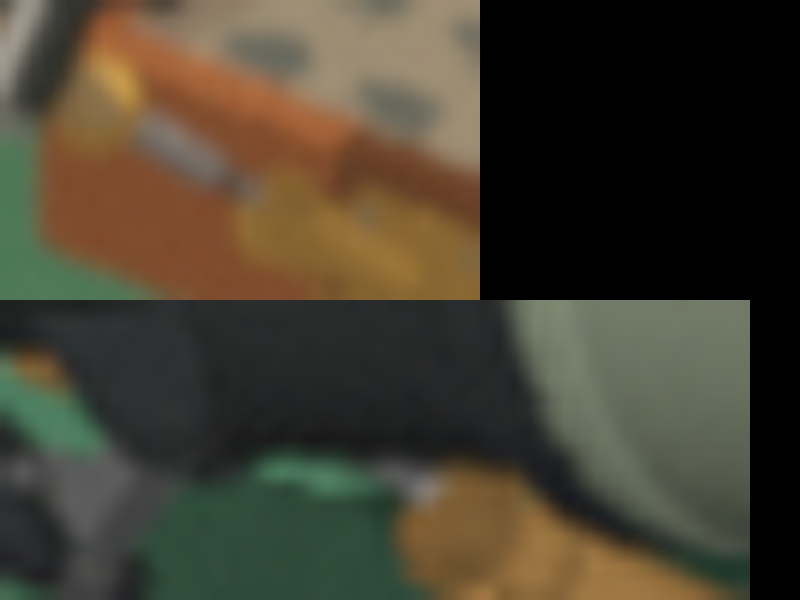

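The pin tip is at the rim. The side view has it on the axis to about 1 mm. In the top view it lies about 2.5 mm to +x, so I shift by -x while entering the flare.

Call:
play_rows(deltas=[[-2.5,0,-0.5,0,0,0,10],[-0.9,-3.7,-3.2,0,0,0,10],[-0.9,-3.7,-3.2,0,0,0,10],[-0.9,-3.7,-3.2,0,0,0,10],[-0.9,-3.7,-3.2,0,0,0,10],[0,0,0,0,0,0,10]])

```text
clock: 8.93
position: [0.5987, -0.0956, 0.1831]
tool_rot: [-3.14, 0.887, 1.324]
force: [0.4, -0.6, -0.9]
grip_width: 0.0149
```

```bash
python3 - <<'E'
from h import *
m=np.array([.5681,-.2144,.1037]); ax=plan(m,[.084],-104.2)
E
```

```text
t 8.93 pos [598.7 -95.6 183.1] F [ 0.35 -0.56 -0.89] M [-0.701  0.148 -0.003] w 14.9 q [ 0.93  0.8  -0.83  1.67 -0.17  0.89  0.13]
R [[0.1544, 0.9695, -0.1906], [0.6128, -0.2453, -0.7512], [-0.775, -0.0008, -0.632]]
drot [ 0.77 -0.24 -0.  ]
off 0.084 dpos mm [-0.5  0.  -1.4]
axis now [-0.1906 -0.7512 -0.632 ] tip [ 0.5664 -0.223   0.1005] collar [ 0.5843 -0.1523  0.1599]
```

Call:
play_rows(deltas=[[-0.75,-3,-2.6,0,0,0,10],[-0.75,-3,-2.6,0,0,0,10],[-0.75,-3,-2.6,0,0,0,10],[-0.75,-3,-2.6,0,0,0,10],[0,0,0,0,0,0,10]])

```text
clock: 9.55
position: [0.5957, -0.1076, 0.1728]
tool_rot: [-3.141, 0.887, 1.324]
force: [-0.2, -0.1, -1.5]
grip_width: 0.0151
```

```bash
python3 - <<'E'
from h import *
m=np.array([.5681,-.2144,.1037]); ax=plan(m,[.068],-104.2)
E
```

```text
t 9.55 pos [ 595.7 -107.6  172.8] F [-0.21 -0.06 -1.51] M [-0.687  0.111 -0.002] w 15.1 q [ 0.94  0.82 -0.82  1.67 -0.16  0.89  0.15]
R [[0.1544, 0.9695, -0.1904], [0.6128, -0.2452, -0.7513], [-0.775, -0.0007, -0.6319]]
drot [ 0.77 -0.24 -0.01]
off 0.068 dpos mm [-0.6  0.1 -1.3]
axis now [-0.1904 -0.7513 -0.6319] tip [ 0.5634 -0.2349  0.0902] collar [ 0.5813 -0.1643  0.1496]
```

Call:
play_rows(deltas=[[-0.57,-2.23,-1.93,0,0,0,10],[-0.57,-2.23,-1.93,0,0,0,10],[-0.57,-2.23,-1.93,0,0,0,10],[-0.57,-2.23,-1.93,0,0,0,10],[-0.57,-2.23,-1.93,0,0,0,10],[0,0,0,0,0,0,10]])

```text
clock: 10.3
position: [0.5928, -0.1186, 0.1632]
tool_rot: [-3.141, 0.887, 1.324]
force: [-0.1, 0.6, -1.8]
grip_width: 0.0151
```

```bash
cat >> h.py <<'E'
def chk():
    m=np.array([.5681,-.2144,.1037]); ax=plan(m,[0],-104.2); s,R=st(0)
    A=R.as_matrix(); r=A[:,2]; F=s["force"]; c=s["position"]-.019*A[:,0]+.06*r; w=m-c
    print("remaining along",1e3*(w@ax),"F along rod",F@r,"jaw y",F@A[:,1],"tool x",F@A[:,0])
E
python3 -c "
from h import *
chk()"
```

```text
t 10.3 pos [ 592.8 -118.6  163.2] F [-0.11  0.64 -1.83] M [-0.684  0.207  0.051] w 15.1 q [ 0.95  0.83 -0.81  1.67 -0.15  0.89  0.17]
R [[0.1544, 0.9695, -0.1903], [0.6128, -0.245, -0.7513], [-0.7751, -0.0006, -0.6319]]
drot [ 0.78 -0.23 -0.02]
off 0 dpos mm [-10.5 -39.4 -35.5]
axis now [-0.1903 -0.7513 -0.6319] tip [ 0.5606 -0.246   0.0806] collar [ 0.5785 -0.1753  0.14  ]
remaining along 54.2826164871657 F along rod 0.6960880167132514 jaw y -0.25764111848067023 tool x 1.7910915765069155
```

Call:
play_rows(deltas=[[-0.57,-2.23,-1.93,0,0,0,10],[-0.57,-2.23,-1.93,0,0,0,10],[-0.57,-2.23,-1.93,0,0,0,10],[-0.57,-2.23,-1.93,0,0,0,10],[0,0,0,0,0,0,10]])

```text
clock: 10.92
position: [0.5906, -0.1276, 0.1554]
tool_rot: [-3.141, 0.887, 1.324]
force: [0.1, -0.6, -1.5]
grip_width: 0.0152
```

```bash
python3 -c "
from h import *
chk()"
```

```text
t 10.93 pos [ 590.6 -127.6  155.4] F [ 0.12 -0.58 -1.5 ] M [-0.774  0.214  0.005] w 15.2 q [ 0.96  0.84 -0.81  1.66 -0.14  0.89  0.18]
R [[0.1544, 0.9695, -0.1904], [0.6127, -0.2451, -0.7513], [-0.7751, -0.0006, -0.6319]]
drot [ 0.78 -0.24 -0.01]
off 0 dpos mm [ -8.2 -30.4 -27.7]
axis now [-0.1904 -0.7513 -0.6319] tip [ 0.5583 -0.2549  0.0728] collar [ 0.5762 -0.1843  0.1322]
remaining along 42.19706821863609 F along rod 1.3606250160057962 jaw y 0.2571493296931119 tool x 0.827682288390195
```

Call:
play_rows(deltas=[[-0.57,-2.23,-1.93,0,0,0,10],[-0.57,-2.23,-1.93,0,0,0,10],[-0.57,-2.23,-1.93,0,0,0,10],[-0.57,-2.23,-1.93,0,0,0,10],[0,0,0,0,0,0,10]])

```text
clock: 11.55
position: [0.5883, -0.1365, 0.1477]
tool_rot: [-3.141, 0.887, 1.324]
force: [-0.3, 0.5, -2.1]
grip_width: 0.015
```

```bash
python3 -c "
from h import *
chk()"
```

```text
t 11.55 pos [ 588.3 -136.5  147.7] F [-0.33  0.48 -2.09] M [-0.763  0.194 -0.009] w 15.0 q [ 0.97  0.86 -0.8   1.66 -0.14  0.89  0.19]
R [[0.1545, 0.9695, -0.1903], [0.6127, -0.2451, -0.7514], [-0.7751, -0.0005, -0.6318]]
drot [ 0.78 -0.23 -0.01]
off 0 dpos mm [ -5.9 -21.5 -20. ]
axis now [-0.1903 -0.7514 -0.6318] tip [ 0.5561 -0.2639  0.0651] collar [ 0.574  -0.1932  0.1245]
remaining along 30.21371018388746 F along rod 1.0177098007206373 jaw y -0.43513729031033 tool x 1.8618461121588463
```

Call:
play_rows(deltas=[[-0.47,-1.86,-1.61,0,0,0,10],[-0.47,-1.86,-1.61,0,0,0,10],[-0.47,-1.86,-1.61,0,0,0,10],[-0.47,-1.86,-1.61,0,0,0,10],[-0.47,-1.86,-1.61,0,0,0,10],[0,0,0,0,0,0,10]])

```text
clock: 12.3
position: [0.586, -0.1458, 0.1397]
tool_rot: [-3.141, 0.887, 1.324]
force: [0.2, 0.4, -2.0]
grip_width: 0.0149
```

```bash
python3 -c "
from h import *
chk()"
```

```text
t 12.3 pos [ 586.  -145.8  139.7] F [ 0.18  0.42 -1.96] M [-0.723  0.193  0.054] w 14.9 q [ 0.98  0.87 -0.79  1.65 -0.13  0.9   0.21]
R [[0.1544, 0.9695, -0.1903], [0.6127, -0.2451, -0.7514], [-0.7751, -0.0005, -0.6318]]
drot [ 0.78 -0.23 -0.01]
off 0 dpos mm [ -3.6 -12.2 -12. ]
axis now [-0.1903 -0.7514 -0.6318] tip [ 0.5537 -0.2732  0.0571] collar [ 0.5716 -0.2025  0.1165]
remaining along 17.703452424475994 F along rod 0.892151049156711 jaw y 0.07145676722034452 tool x 1.8041653896763485
```

Call:
play_rows(deltas=[[-0.38,-1.48,-1.28,0,0,0,10],[-0.38,-1.48,-1.28,0,0,0,10],[-0.38,-1.48,-1.28,0,0,0,10],[-0.38,-1.48,-1.28,0,0,0,10],[-0.38,-1.48,-1.28,0,0,0,10],[0,0,0,0,0,0,10]])

```text
clock: 13.05
position: [0.5841, -0.1532, 0.1333]
tool_rot: [-3.141, 0.887, 1.324]
force: [-0.4, 0.8, -0.4]
grip_width: 0.015
```

```bash
python3 -c "
from h import *
chk()"
```

```text
t 13.05 pos [ 584.1 -153.2  133.3] F [-0.44  0.78 -0.39] M [-0.395  0.048  0.024] w 15.0 q [ 0.99  0.88 -0.79  1.65 -0.12  0.9   0.22]
R [[0.1544, 0.9695, -0.1902], [0.6126, -0.245, -0.7515], [-0.7752, -0.0005, -0.6318]]
drot [ 0.79 -0.23 -0.02]
off 0 dpos mm [-1.7 -4.8 -5.6]
axis now [-0.1902 -0.7515 -0.6318] tip [ 0.5518 -0.2806  0.0507] collar [ 0.5697 -0.2099  0.1101]
remaining along 7.735747295318135 F along rod -0.25487836932831087 jaw y -0.620737810651128 tool x 0.7053502248643251
```

Call:
play_rows(deltas=[[-0.19,-0.74,-0.64,0,0,0,10],[-0.19,-0.74,-0.64,0,0,0,10],[-0.19,-0.74,-0.64,0,0,0,10],[-0.19,-0.74,-0.64,0,0,0,10],[0,0,0,0,0,0,10]])

```text
clock: 13.68
position: [0.5833, -0.156, 0.1308]
tool_rot: [-3.141, 0.887, 1.324]
force: [0.9, 1.7, -0.6]
grip_width: 0.0149
```

```bash
python3 -c "
from h import *
chk()"
```

```text
t 13.68 pos [ 583.3 -156.   130.8] F [ 0.94  1.7  -0.58] M [-0.26   0.043  0.024] w 14.9 q [ 0.99  0.89 -0.79  1.64 -0.12  0.9   0.22]
R [[0.1544, 0.9696, -0.1901], [0.6127, -0.2449, -0.7515], [-0.7751, -0.0004, -0.6318]]
drot [ 0.79 -0.22 -0.03]
off 0 dpos mm [-1.  -2.  -3.1]
axis now [-0.1901 -0.7515 -0.6318] tip [ 0.5511 -0.2834  0.0482] collar [ 0.569  -0.2128  0.1076]
remaining along 3.925202371495312 F along rod -1.09035740105308 jaw y 0.49485022467259093 tool x 1.6414894607845616
```

Call:
play_rows(deltas=[[-0.15,-0.59,-0.51,0,0,0,10],[-0.15,-0.59,-0.51,0,0,0,10],[-0.15,-0.59,-0.51,0,0,0,10],[0,0,0,0,0,0,10]])

```text
clock: 14.18
position: [0.5829, -0.1578, 0.1293]
tool_rot: [-3.141, 0.887, 1.324]
force: [0.9, 2.7, -0.5]
grip_width: 0.015
```

```bash
python3 -c "
from h import *
chk()"
```

```text
t 14.18 pos [ 582.9 -157.8  129.3] F [ 0.86  2.66 -0.53] M [-0.224  0.032  0.007] w 15.0 q [ 0.99  0.89 -0.79  1.64 -0.12  0.9   0.23]
R [[0.1544, 0.9696, -0.19], [0.6127, -0.2449, -0.7515], [-0.7751, -0.0004, -0.6318]]
drot [ 0.79 -0.22 -0.03]
off 0 dpos mm [-0.5 -0.2 -1.6]
axis now [-0.19   -0.7515 -0.6318] tip [ 0.5507 -0.2851  0.0467] collar [ 0.5685 -0.2145  0.1061]
remaining along 1.5620057976501622 F along rod -1.8300738249629973 jaw y 0.17913508557170146 tool x 2.1724495656877134
```

Call:
play_rows(deltas=[[-0.15,-0.59,-0.51,0,0,0,10],[-0.15,-0.59,-0.51,0,0,0,10],[0,0,0,0,0,0,10]])

```text
clock: 14.55
position: [0.5828, -0.1581, 0.1289]
tool_rot: [-3.141, 0.886, 1.324]
force: [0.5, 6.0, 5.8]
grip_width: 0.0147
```

```bash
python3 -c "
from h import *
chk()"
```

```text
t 14.55 pos [ 582.8 -158.1  128.9] F [0.5  6.04 5.78] M [ 1.022 -0.084  0.063] w 14.7 q [ 0.99  0.89 -0.79  1.64 -0.12  0.9   0.23]
R [[0.1543, 0.9697, -0.1892], [0.6136, -0.2442, -0.7509], [-0.7744, -0.0003, -0.6327]]
drot [ 0.73 -0.2  -0.07]
off 0 dpos mm [-0.4  0.1 -1.2]
axis now [-0.1892 -0.7509 -0.6327] tip [ 0.5507 -0.2855  0.0462] collar [ 0.5685 -0.2149  0.1056]
remaining along 0.9886160333179531 F along rod -8.285654954924627 jaw y -0.9946321980423781 tool x -0.6992101513382841
```

Call:
play_rows(deltas=[[-0.15,-0.59,-0.51,0,0,0,10],[0,0,0,0,0,0,10]])

```text
clock: 14.8
position: [0.5828, -0.1582, 0.1288]
tool_rot: [-3.141, 0.885, 1.325]
force: [0.6, 7.3, 8.3]
grip_width: 0.0148
```

```bash
python3 - <<'E'
from h import *
chk()
im2=vision.grab_frame("side");im=vision.grab_frame("top")
p=np.zeros((450,800,3),np.uint8); p[:450,:400]=cv2.resize(im2[150:195,295:335],(400,450),interpolation=cv2.INTER_CUBIC);p[:400,400:]=cv2.resize(im[210:250,350:390],(400,400),interpolation=cv2.INTER_CUBIC)
cv2.imwrite("pics/a7.png",p[...,::-1])
E
```

```text
t 14.8 pos [ 582.8 -158.2  128.8] F [0.61 7.3  8.33] M [ 1.763 -0.146  0.083] w 14.8 q [ 0.99  0.89 -0.79  1.64 -0.12  0.9   0.23]
R [[0.1542, 0.9699, -0.1886], [0.6142, -0.2436, -0.7506], [-0.7739, -0.0001, -0.6333]]
drot [ 0.68 -0.18 -0.1 ]
off 0 dpos mm [-0.5  0.2 -1.1]
axis now [-0.1886 -0.7506 -0.6333] tip [ 0.5508 -0.2854  0.046 ] collar [ 0.5686 -0.2149  0.1055]
remaining along 0.9155481063589115 F along rod -10.870530750142148 jaw y -1.1904005199406966 tool x -1.8663046106245968
```

View pics/a7.png

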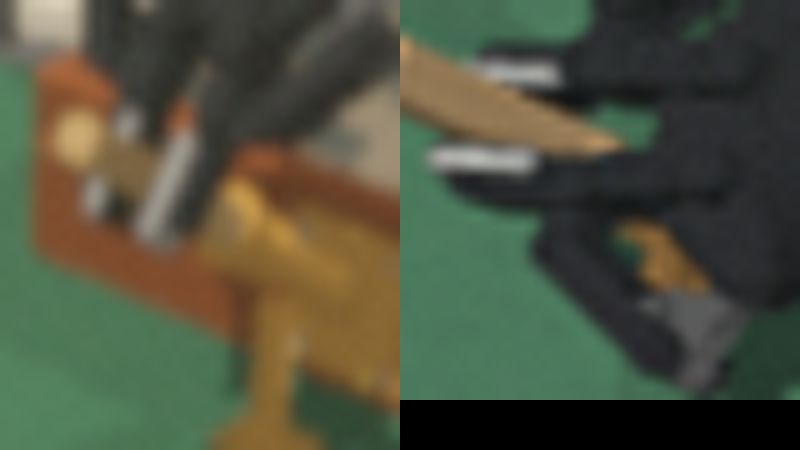

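The collar is on the rim (side crop (235,215)), and another 0.8 mm of command added only force (11 N, no travel). Withdrawing along the axis.

Call:
play_rows(deltas=[[0.3,1.12,0.97,0,0,0,10],[0.3,1.12,0.97,0,0,0,10],[0.57,2.23,1.93,0,0,0,10],[0.75,3,2.6,0,0,0,10],[0.75,3,2.6,0,0,0,10],[0.75,3,2.6,0,0,0,10]])

```text
clock: 15.65
position: [0.5859, -0.1458, 0.1397]
tool_rot: [-3.141, 0.887, 1.324]
force: [-0.3, 1.2, -2.4]
grip_width: 0.0145
```

```bash
python3 -c "
from h import *
chk()"
```

```text
t 15.65 pos [ 585.9 -145.8  139.7] F [-0.3   1.16 -2.44] M [-0.773  0.168  0.02 ] w 14.5 q [ 0.98  0.87 -0.79  1.65 -0.13  0.9   0.21]
R [[0.1543, 0.9696, -0.1899], [0.6127, -0.2447, -0.7515], [-0.7751, -0.0004, -0.6318]]
drot [ 0.78 -0.22 -0.03]
off 0 dpos mm [ -3.6 -12.2 -12. ]
axis now [-0.1899 -0.7515 -0.6318] tip [ 0.5538 -0.2731  0.0572] collar [ 0.5716 -0.2025  0.1166]
remaining along 17.764309239989778 F along rod 0.7307246747583206 jaw y -0.5709326467064451 tool x 2.5536509041621653
```

Call:
play_rows(deltas=[[0.95,3.71,3.21,0,0,0,10],[0.95,3.71,3.21,0,0,0,10],[0.95,3.71,3.21,0,0,0,10],[0.95,3.71,3.21,0,0,0,10],[0.95,3.71,3.21,0,0,0,10],[0.95,3.71,3.21,0,0,0,10],[0.95,3.71,3.21,0,0,0,10],[0.95,3.71,3.21,0,0,0,10]])

```text
clock: 16.65
position: [0.5935, -0.116, 0.1654]
tool_rot: [-3.141, 0.887, 1.324]
force: [0.3, -0.2, -0.6]
grip_width: 0.0151
```

Call:
play_rows(deltas=[[1.13,4.46,3.86,0,0,0,10],[1.13,4.46,3.86,0,0,0,10],[1.13,4.46,3.86,0,0,0,10],[1.13,4.46,3.86,0,0,0,10],[1.5,5.9,5.1,0,0,0,10],[1.9,7.4,6.4,0,0,0,10],[1.9,7.4,6.4,0,0,0,10],[1.9,7.4,6.4,0,0,0,10]])

```text
clock: 17.65
position: [0.6054, -0.0698, 0.2055]
tool_rot: [-3.141, 0.887, 1.324]
force: [0.5, 1.4, -1.6]
grip_width: 0.0147
```

```bash
python3 - <<'E'
from h import *
chk()
s,R=st(0)
tile=np.array([.657,.0738,.010])
for yaw in (-13,-20,-30):
    a=np.radians(yaw); d=np.array([np.cos(a),np.sin(a),0]); x=np.array([0,0,-1.]); Rt=np.c_[x,np.cross(d,x),d]
    dR=np.degrees((Ro.from_matrix(Rt)*R.inv()).as_rotvec()).round(1)
    T=tile+[0,0,.025]-.142*d-[0,0,.019]; print(yaw,dR,"TCP",T.round(4),"delta",(1e3*(T-s["position"])).round(1),"grip",(tile-.142*d).round(3),"tail",(tile-.196*d).round(3))
g=lambda x,y:(x/1.4-.15,y/1.4-.15)
for n,q in dict(needle_tail=(304,423),needle_tip=(363,393),blockUL=(391,350),blockLL=(403,393),restUR=(310,330),restLR=(304,350),tileL=(354,306),tileR=(394,312)).items(): print(n,onz("top",g(*q),.015).round(3))
E
```

```text
t 17.65 pos [605.4 -69.8 205.5] F [ 0.46  1.38 -1.58] M [-0.773  0.162 -0.015] w 14.7 q [ 0.9   0.76 -0.84  1.68 -0.19  0.89  0.09]
R [[0.1544, 0.9696, -0.1898], [0.6127, -0.2447, -0.7515], [-0.7751, -0.0003, -0.6319]]
drot [ 0.78 -0.22 -0.04]
off 0 dpos mm [-23.  -88.2 -77.7]
axis now [-0.1898 -0.7515 -0.6319] tip [ 0.5732 -0.1971  0.1229] collar [ 0.591  -0.1265  0.1823]
remaining along 120.09244468566891 F along rod -0.12902968728770145 jaw y 0.10355517475047271 tool x 2.1412863112832587
-13 [-37.1 -22.7  87.3] TCP [0.5186 0.1057 0.016 ] delta [ -86.7  175.5 -189.5] grip [0.519 0.106 0.01 ] tail [0.466 0.118 0.01 ]
-20 [-37.8 -20.1  80.6] TCP [0.5236 0.1224 0.016 ] delta [ -81.8  192.1 -189.5] grip [0.524 0.122 0.01 ] tail [0.473 0.141 0.01 ]
-30 [-38.6 -16.4  71.1] TCP [0.534  0.1448 0.016 ] delta [ -71.3  214.6 -189.5] grip [0.534 0.145 0.01 ] tail [0.487 0.172 0.01 ]
needle_tail [0.367 0.218 0.015]
needle_tip [0.429 0.101 0.015]
blockUL [0.517 0.045 0.015]
blockLL [0.431 0.019 0.015]
restUR [0.556 0.215 0.015]
restLR [0.514 0.225 0.015]
tileL [0.608 0.125 0.015]
tileR [0.597 0.041 0.015]
```

Call:
play_rows(deltas=[[-3,18,15,-3.15,-1.675,6.72,10],[-7,16,10,-3.15,-1.675,6.72,10],[-7,16,0,-3.15,-1.675,6.72,10],[-7,16,0,-3.15,-1.675,6.72,10],[-7,16,0,-3.15,-1.675,6.72,10],[-7,16,0,-3.15,-1.675,6.72,10],[-7,16,0,-3.15,-1.675,6.72,10],[-7,16,-5,-3.15,-1.675,6.72,10]])

```text
clock: 18.65
position: [0.5532, 0.0605, 0.2255]
tool_rot: [2.637, 1.326, 1.821]
force: [-0.0, 0.0, -1.6]
grip_width: 0.0149
```

Call:
play_rows(deltas=[[-7,16,-10,-3.15,-1.675,6.72,10],[-7,16,-15,-3.15,-1.675,6.72,10],[-8,15,-20,-3.15,-1.675,6.72,10],[-8,15,-20,-3.15,-1.675,6.72,10],[0,0,-10,0,0,0,10],[0,0,0,0,0,0,10]])

```text
clock: 19.4
position: [0.5231, 0.1214, 0.1497]
tool_rot: [2.948, 1.57, 2.598]
force: [0.2, -0.5, -0.6]
grip_width: 0.0147
```

```bash
cat > fin.py <<'E'
from h import *
tile=np.array([.657,.0738,.010])
s,R=st(); A=R.as_matrix(); g=s["position"]-.019*A[:,0]; d=A[:,2]
print("axis",d,"yaw",np.degrees(np.arctan2(d[1],d[0])),"grip pt",g,"tip(142)",g+.142*d,"to tile+25",1e3*(tile+[0,0,.025]-g-.142*d))
im2=vision.grab_frame("side");im=vision.grab_frame("top");np.save("pics/sf.npy",im2);np.save("pics/tf.npy",im)
for n in("side","top"): print(n,[(k,proj(n,g+k*d)[0].round(1).tolist()) for k in(.057,.126,.142,.154)],"tile",proj(n,tile)[0].round(1))
E
python3 fin.py
```

```text
t 19.4 pos [523.1 121.4 149.7] F [ 0.23 -0.53 -0.59] M [-0.027  0.045  0.001] w 14.7 q [ 0.27  0.62 -0.86  1.88  0.59  0.92  0.35]
R [[-0.0009, 0.3429, 0.9394], [0.0006, 0.9394, -0.3429], [-1.0, 0.0002, -0.0011]]
axis [ 0.93938464 -0.34286346 -0.00107344] yaw -20.051439802117315 grip pt [0.5231168  0.12139271 0.16868926] tip(142) [0.65650942 0.0727061  0.16853683] to tile+25 [   0.49057656    1.09390287 -133.53683029]
side [(0.057, [272.9, 203.4]), (0.126, [257.2, 193.7]), (0.142, [253.7, 191.6]), (0.154, [251.0, 190.0])] tile [255.2 233.5]
top [(0.057, [255.9, 220.2]), (0.126, [265.8, 195.6]), (0.142, [268.1, 190.0]), (0.154, [269.8, 185.8])] tile [270.5 202.7]
```

Call:
play_rows(deltas=[[0,1,-20,0,0,0,10],[0,0,-25,0,0,0,10],[0,0,-25,0,0,0,10],[0,0,-22,0,0,0,10],[0,0,-14,0,0,0,10],[0,0,-7,0,0,0,10],[0,0,0,0,0,0,10]])

```text
clock: 20.38
position: [0.5232, 0.1227, 0.0369]
tool_rot: [2.008, 1.57, 1.659]
force: [0.6, -0.3, -0.8]
grip_width: 0.0148
```

```bash
python3 fin.py; python3 - <<'E'
import numpy as np,cv2
s=np.load("pics/sf.npy");t=np.load("pics/tf.npy")
p=np.zeros((500,800,3),np.uint8)
p[:,:400]=cv2.resize(s[205:255,232:272],(400,500),interpolation=cv2.INTER_CUBIC);p[:,400:]=cv2.resize(t[180:230,245:285],(400,500),interpolation=cv2.INTER_CUBIC)
cv2.imwrite("pics/a8.png",p[...,::-1])
E
```

```text
t 20.38 pos [523.2 122.7  36.9] F [ 0.65 -0.27 -0.76] M [ 0.024  0.067 -0.016] w 14.8 q [ 0.17  0.78 -0.72  1.94  0.78  0.73  0.2 ]
R [[-0.0, 0.3415, 0.9399], [0.0005, 0.9399, -0.3415], [-1.0, 0.0005, -0.0002]]
axis [ 9.39865216e-01 -3.41545496e-01 -2.21904207e-04] yaw -19.971062532424188 grip pt [0.52323245 0.1227082  0.05587852] tip(142) [0.65669332 0.07420874 0.05584701] to tile+25 [  0.30668457  -0.4087371  -20.84701313]
side [(0.057, [273.1, 234.5]), (0.126, [258.0, 224.3]), (0.142, [254.7, 222.1]), (0.154, [252.2, 220.4])] tile [255.2 233.5]
top [(0.057, [258.6, 227.0]), (0.126, [267.6, 204.5]), (0.142, [269.6, 199.4]), (0.154, [271.2, 195.6])] tile [270.5 202.7]
```

View pics/a8.png

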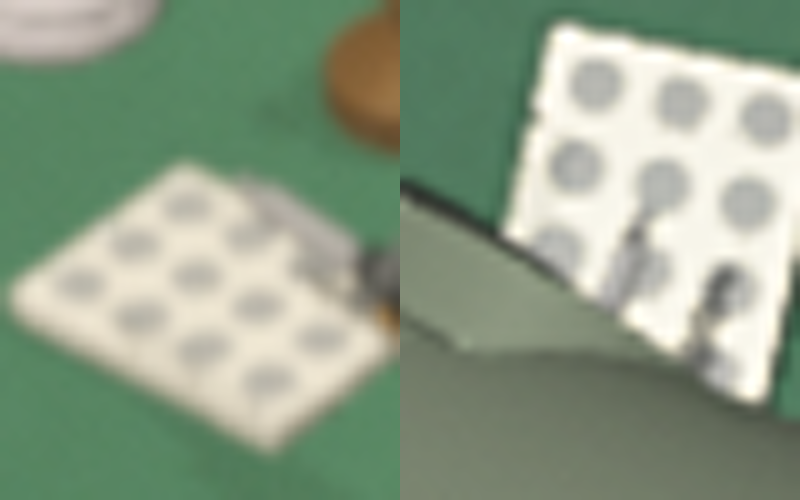

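Side crop: tip at about (238,181). Top crop: tip at (645,205), over the tile's middle. I'll triangulate that before the final lowering.

```bash
python3 - <<'E'
from h import *
tip=tri([(232+238.5/10-.5,205+181.5/10-.5)],[(245+245.5/10-.5,180+205.5/10-.5)])[0]
s,R=st(0);A=R.as_matrix();g=s["position"]-.019*A[:,0]
d=tip-g;print(tip,"len",np.linalg.norm(d),"el",np.degrees(np.arcsin(d[2]/np.linalg.norm(d))),"yaw",np.degrees(np.arctan2(d[1],d[0])))
E
```

```text
[0.65420516 0.07555796 0.05550396] len 0.13892925892750096 el -0.4030348716825989 yaw -19.856600847571947
```

Call:
play_rows(deltas=[[1,-0.5,-5,0,0,0,10],[1,-0.5,-8,0,0,0,10],[0.5,0,-6,0,0,0,10],[0,0,-4,0,0,0,10],[0,0,0,0,0,0,10],[0,0,0,0,0,0,10],[0,0,0,0,0,0,10],[0,0,0,0,0,0,10]])

```text
clock: 21.48
position: [0.5258, 0.1217, 0.0141]
tool_rot: [1.533, 1.57, 1.184]
force: [0.3, 0.8, -1.4]
grip_width: 0.015
```

```bash
python3 fin.py; python3 - <<'E'
from h import *
# objective check: dark pixels of the pin/shank in the top view over the tile
t=np.load("pics/tf.npy"); g=t[190:215,258:285].max(2); print(g)
s=telemetry.observe(); print(np.abs(s["qd"]).max(), s["force"])
E
```

```text
t 21.48 pos [525.8 121.7  14.1] F [ 0.25  0.84 -1.41] M [ 0.042  0.039 -0.023] w 15.0 q [ 0.15  0.82 -0.69  1.93  0.81  0.69  0.18]
R [[0.0002, 0.3416, 0.9398], [0.0005, 0.9398, -0.3416], [-1.0, 0.0006, 0.0]]
axis [ 9.39838824e-01 -3.41618184e-01  2.18800841e-05] yaw -19.975493289977436 grip pt [0.52575163 0.12164186 0.03306674] tip(142) [0.65920875 0.07313208 0.03306984] to tile+25 [-2.2087479   0.66792123  1.93015619]
side [(0.057, [272.6, 239.9]), (0.126, [257.7, 229.7]), (0.142, [254.4, 227.4]), (0.154, [251.9, 225.8])] tile [255.2 233.5]
top [(0.057, [259.6, 227.3]), (0.126, [268.4, 205.3]), (0.142, [270.4, 200.3]), (0.154, [271.9, 196.5])] tile [270.5 202.7]
[[187 254 253 245 225 197 191 195 219 242 249 244 218 184 183 184 182 198
  234 249 242 210 182 181 182 201 234]
 [154 235 251 249 245 232 227 230 241 249 249 245 224 187 181 182 186 216
  242 250 237 188 181 183 182 183 218]
 [189 241 250 250 250 250 249 249 248 248 248 249 240 216 204 195 207 237
  249 248 234 193 182 182 182 183 220]
 [241 254 250 245 243 244 246 248 248 247 247 248 246 241 240 231 235 248
  248 244 234 
[... 1758 characters left out ...]
181 158 172 178 150 165 223 244 210
  185 185 185 184 210 242 254 213  88]
 [152 151 151 147 146 144 148 163 175 168 189 224 195 166 167 224 249 228
  196 184 184 193 225 249 246 162  85]
 [152 150 149 146 144 142 138 139 141 151 219 244 177 164 166 224 253 246
  229 210 213 226 243 254 240 123  95]
 [152 150 148 146 145 142 141 139 136 144 200 229 169 164 167 224 252 251
  248 244 246 249 250 255 238 105  95]
 [146 144 142 140 140 137 137 135 133 132 141 145 145 159 187 237 251 247
  247 248 249 249 250 254 225  96 103]
 [122 122 120 119 116 115 116 115 120 124 122 121 123 140 215 254 243 225
  227 238 247 249 251 251 198 103 121]]
0.0012048582974732412 [ 1.03172419  0.56141273 -0.57292292]
```

```bash
python3 - <<'E'
from h import *
print(onz("top",(269.3,201.3),.033)); print(workorder.job_done()); st()
E
```

```text
[0.65615625 0.07623057 0.033     ]
the job is handed in; nothing more can be done
None
the job is handed in; nothing more can be done
```

I took the gauge from its rest and slid it down the tube until the collar stopped. Then I drew it straight out and brought it level over the white tile. The job was handed in at about 21.6 s with the rod still held and the arm still.

- **Seating:** the pin met about 2.5 N of resistance from roughly 8 mm before the stop. The push then rose to about 11 N with almost no further travel. At that point my measured mouth position still put the collar 0.9 mm short, which is within the camera error.
- **Withdrawal:** it retraced the way in, and forces stayed within about 2.5 N.
- **Final pose:** the tip is at about (0.656, 0.076, 0.033) m, some 2–3 mm from the tile's centre and about 23 mm above its top. The tool axis is level to within 0.1°, and the rod measured about 0.4° nose-down.
- **Reading:** the tip lies about 139–142 mm from the grip, which makes the pin reading roughly 12–15 mm. This disagrees with the force record, where resistance began only about 8–10 mm before the stop. I did not confirm the reading in a close-up after the last lowering.
- **Other objects:** I saw no contact with anything else, but I took no final overview picture of them.

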